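# Tighten the die clamp's recessed screw with the hex key

## Robot

A 6-joint arm with a two-finger parallel gripper is mounted at the origin on a cart in front of the work surface, level with it; the furniture and walls round the work are solid. World frame = base frame: x ahead of the robot, y to its left, z up, the work surface at z = 0. Lengths are in m, angles in rad, forces in N, time in s.
With the tool pointing down it reaches from about 0.35 to 0.975 m from the base axis. Payload 4.9 kg.
Tool frame: the origin (TCP) lies midway between the tips of the shut fingers; the grasp point (between the pads) lies 19 mm behind it; z points along the fingers, y is the line along which they close (so a half turn about z gives the same grasp; the last joint's range is limited). The gripper opens to 85 mm and grips with 20 to 120 N. Pads are 22 mm wide; open, the fingers measure 114 mm over their backs; the gripper's body (76 mm by 85 mm) begins 54 mm behind the grasp point. The pads swing forward as they close: fully open they stand 13 mm farther back than shut.
Start: joints at [1.046, 0.053, 1.613, -0, 1.476, -0.119], TCP at [0.247, 0.574, 0.231] pointing down, gripper open.
Joint ranges: [-3.01, 3.01], [-1.01, 2.22], [0.06, 2.58], [-1.02, 4.17], [0.09, 2.62], [-3.14, 3.14]. Speed limits (rad/s): [2.57, 2.57, 3.14, 3.14, 3.14, 3.14].

## Interface

Orientations are given as a unit quaternion [w, x, y, z].
In Python, from plant import * gives the robot as it stands.
- The arm moves only by the tool jog_arm, never from a script. Its argument "targets" is a list of rows, each a list of 3 entries, a list of its own where there are three numbers: the shift along the tool's x, y, z in units of 25 mm (1.0 is 25 mm), then the turn, a rotation vector about the tool's x, y, z in units of 8 degrees (1.0 is 8 degrees), then the opening in per cent of the stroke, from 0 (shut) to 100 (fully open). A call has 1 to 8 rows; each row is the pose to reach, as a shift and turn from the pose commanded when the call began, along the tool's axes at that moment; what a row does not reach only later rows make up. A row lasts 1/8 s, in which the tool goes at most 62.5 mm and 10.7 degrees, less where a joint would pass 70% of its speed; a pose out of reach is approached as far as the arm can. A call with a gripper value outside its range is refused whole. The fingers move at their own pace and stop on an object; the grip force is fixed at half the most. Time passes only in rows, so rows that repeat a pose let the fingers close. It gives the time, the measured TCP pose, the force, the opening and the grip force at its end, in the units of the state.
- state(): the state, without advancing time (a new reading comes with each control period).
- grab_frame(name): name is "scene" or "top" or "wrist"; returns (picture, depth): 400x640x3 uint8, red, green, blue; 400x640 float32, m along the optical axis (not along the pixel's ray), 0 where there is no reading.
- camera_params(name): a dict with "fovy" (degrees; the focal length in pixels is half the picture's height over the tangent of half this angle, whatever the lens; pixels are square), "cx", "cy" (the principal point, pixels), "rvec" (rotation vector, rad) and "tvec" (3), from world to camera coordinates, as OpenCV has them; the wrist camera has in their place "hand_eye" (4x4, takes a point from camera to tool coordinates, whose origin is the TCP and whose axes are the flange's). Camera axes: x right, y down, z forward; pixel columns grow to the right and rows downward; lengths in m; the calibration is good to about 2 mm. A picture is of the moment at which its call begins: read the wrist's pose just before it. camera_params takes no time and is no camera call.
- job_done(): hands the job in; it is judged then, once.
The state is a dict: "time": time; "joint_pos": joint angles; "joint_vel": joint speeds; "joint_efforts": joint torques, N m; "tool_pos": TCP position; "tool_rot": TCP orientation; "contact_force": force on the tool from outside, world axes, zero at the start; "ft_torque": the same for the moment, N m; "gripper_width": opening from 0.0 (shut) to 1.0 (fully open); "grasp_force": force on a finger pad.
Only numpy, scipy, OpenCV 4.12 (cv2) and the standard library are available. Lean on these libraries where they do the work, as an engineer would, in place of code of your own. Each camera call takes 0.05 s, during which the arm holds its last target. There are 200 camera calls.

## Task

Take the T-handled hex key from its wooden stand and push it gently and fully home into the recessed socket of the die clamp's sprung screw, before you turn the screw and without bottoming the spring under it. Then tighten the screw clockwise until it comes up against its stop, without forcing it. Let go and leave the key standing upright in the screw; do not disturb the dauber brush, the wooden burnisher or the sanding block.

Things in the scene. Friction and masses are not known exactly. Their poses are not given: they have to be found in the camera images.
- key_bar (a point): Middle of the grey bar handle of the loose T-handled hex key, to be gripped from above. Bar 96 mm long, 17 mm wide, 24 mm tall, flat sides. x across the bar, y along it, z up along the steel shank: a hexagon 19 mm across flats, two flats facing +x and -x. The shank's flat end lies 117 mm below this point. The key stands upright in its wooden stand and weighs 0.22 to 0.37 kg.
- key_tip (a point): Centre of the flat lower end of the hex key's shank, 117 mm below the middle of the bar; same axes as key_bar.
- bore (a point): Centre of the die clamp's counterbore, level with the screw's rim, 7 mm below the boss's top; z up. The socket is 20.2 mm across flats, its flat floor 17 mm below the rim; the mouth is countersunk: 26 mm wide at the rim, 22 mm wide 2 mm down. The screw floats: it stands up to 2 mm off this point in x and in y, can shift 2.8 mm, and gives way to 0.3 N sideways.
- screw (a joint): Turn of the screw, rad, growing as it is tightened (clockwise from above): starts at 0 to 0.2, stop at 0.8. It resists with 0.12 N m; 0.3 N m is firm at the stop, 0.8 N m is forcing. The direction of its hexagon follows neither from this value nor from any frame: look, or press lightly and turn the key until it drops in (60 degrees of turning at most).
- key_stand: The fixed wooden stand the key starts in: 74 x 74 x 10 mm foot with a socket ring 50 mm tall and 49 mm wide; origin at the centre of its underside. The key's end stands in its hole, 40 mm deep and 25 mm wide, so lift the key at least 45 mm before moving sideways.
- tub_brush: Bystander: round bristle dauber brush on a wooden foot, 36 mm wide, 36 mm tall, beside the die clamp; origin at its underside.
- burnisher: Bystander: short turned wooden burnisher standing on its end, 21 mm wide, 48 mm tall, beside the key stand; origin at its underside.
- sanding_block: Bystander: brown cork sanding block, 49 x 80 x 26 mm, lying between stand and clamp; origin at its underside.
- die_clamp: Fixed grey and dark steel fixture, 94 x 110 mm base, origin at the centre of its underside. A round boss 60 mm wide and 52 mm tall stands on it, with a counterbore 43 mm wide in its top that holds a dark round screw with a hexagonal socket.
- spring_z (a joint): How far the screw is pushed down on the spring under it, m: 0 at rest; it takes 5 N to start it moving and 15 N to push it down 0.008, where it bottoms hard. Keep below 0.0075 (14 N). The key's own weight does not move it.
There are look-alikes about, which are no part of the job. Leave any pink look-alike of the part that bears key_bar alone.

How it is judged:
By the outcome, as a careful person would: the job done as asked, in the order asked, and still so for the second after the job is handed in, with the robot touching nothing.
It also fails if it takes over 58 s, if anything falls off the work surface, if the arm or the gripper's body presses on something with over 40 N, if the wrist force passes 120 N, or if a joint passes its speed limit or range.

## Working session

There is one attempt and no reset: what is moved stays moved. The work goes in short steps, Python scripts to look and compute and a tool call to move; the robot and the scene stay as the last step left them, time stands still between calls to the robot, and variables do not carry over. Pictures are saved under pics/ and viewed, at most 10 in all, crops included, and the job is handed in when it is done.

Besides the shell and the picture viewer there is one more tool, called after ">>>" as name([rows], argument=value, ...), one row to a line, values as JSON. jog_arm: Moves the arm, as the interface text tells. Its arguments: {"type":"object","properties":{"targets":{"type":"array"}},"required":["targets"]}

```bash
mkdir -p pics; ls
cat > h.py <<'E'
from plant import *
import numpy as np, cv2
from scipy.spatial.transform import Rotation as R
def cam(name, s=None):
    p=camera_params(name); f=200/np.tan(np.radians(p["fovy"])/2)
    K=np.array([[f,0,p["cx"]],[0,f,p["cy"]],[0,0,1.]])
    if "hand_eye" in p:
        s=s or state(); q=np.array(s["tool_rot"]); T=np.eye(4); T[:3,:3]=R.from_quat(q[[1,2,3,0]]).as_matrix(); T[:3,3]=s["tool_pos"]
        T=T@np.array(p["hand_eye"])
    else:
        T=np.eye(4); T[:3,:3]=R.from_rotvec(p["rvec"]).as_matrix(); T[:3,3]=np.ravel(p["tvec"]); T=np.linalg.inv(T)
    return K,T
def onplane(K,T,uv,z):
    uv=np.atleast_2d(np.asarray(uv,float)); d=(np.c_[uv,np.ones(len(uv))]@np.linalg.inv(K).T)@T[:3,:3].T
    return T[:3,3]+d*((z-T[2,3])/d[:,2])[:,None]
def cloud(K,T,D):
    v,u=np.mgrid[0:400,0:640]; P=np.stack([u,v,np.ones_like(u)],-1)@np.linalg.inv(K).T*D[...,None]
    return P@T[:3,:3].T+T[:3,3]
def proj(K,T,p):
    c=np.linalg.inv(T); q=c[:3,:3]@np.asarray(p,float)+c[:3,3]; q=K@q; return q[:2]/q[2]
E
python3 - <<'E'
from h import *
print({k:camera_params(k) for k in("scene","top","wrist")}); print(state())
for n in("scene","top"):
    a,d=grab_frame(n); np.savez(n+".npz",a=a,d=d); cv2.imwrite(f"pics/{n}.png",a[...,::-1])
E
```

```text
pics
{'scene': {'fovy': 53.719403099322555, 'cx': 317.4883788023015, 'cy': 199.16952398607916, 'rvec': array([ 2.0137306 , -1.07952942,  0.54446518]), 'tvec': array([-0.48258948,  0.2985231 ,  0.65944725])}, 'top': {'fovy': 57.17647205893338, 'cx': 321.59556711886455, 'cy': 201.0553322870525, 'rvec': array([ 2.15713312, -2.10547742,  0.17210602]), 'tvec': array([-0.19785434,  0.56161462,  0.85787404])}, 'wrist': {'fovy': 58.48429235555188, 'cx': 316.5249367706284, 'cy': 199.19966163735566, 'hand_eye': array([[ 5.08910385e-04, -9.53070721e-01, -3.02747324e-01,
         7.70354718e-02],
       [ 9.99999783e-01,  3.58406725e-04,  5.52683065e-04,
         4.53218509e-04],
       [-4.18239370e-04, -3.02747539e-01,  9.53070696e-01,
        -1.41725594e-01],
       [ 0.00000000e+00,  0.00000000e+00,  0.00000000e+00,
         1.00000000e+00]])}}
{'time': 0.0, 'joint_pos': array([ 1.04600515e+00,  5.33607335e-02,  1.61429730e+00, -1.45631407e-05,
        1.47603074e+00, -1.18998834e-01]), 'joint_vel': array([-0.0006131 , -0.00023596,  0.00083586, -0.00064575, -0.00019303,
       -0.0001014 ]), 'joint_efforts': array([ 4.30131086e-04, -3.93668747e+01, -3.70182180e+01,  1.01206992e-04,
        6.67060143e-03,  2.19800604e-06]), 'tool_pos': array([0.24639983, 0.57369037, 0.23005867]), 'tool_rot': array([-3.24693013e-04,  2.01506143e-01,  9.79486690e-01, -9.96521020e-04]), 'contact_force': array([ 0.14423148, -0.0503213 ,  0.16887565]), 'ft_torque': array([-0.0364318 , -0.00447676, -0.03874565]), 'grasp_force': 0.0, 'gripper_width': 0.9983498640371401}
```

View pics/scene.png

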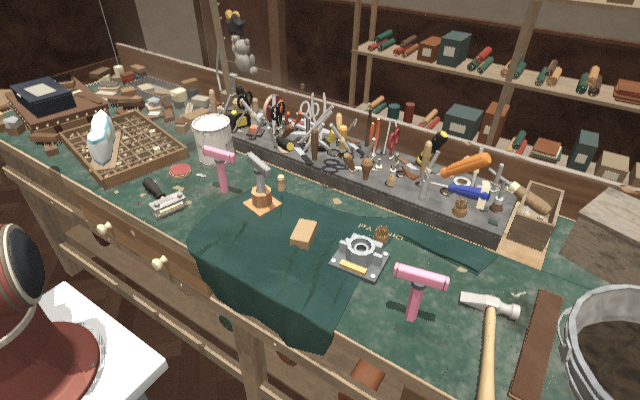

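View pics/top.png

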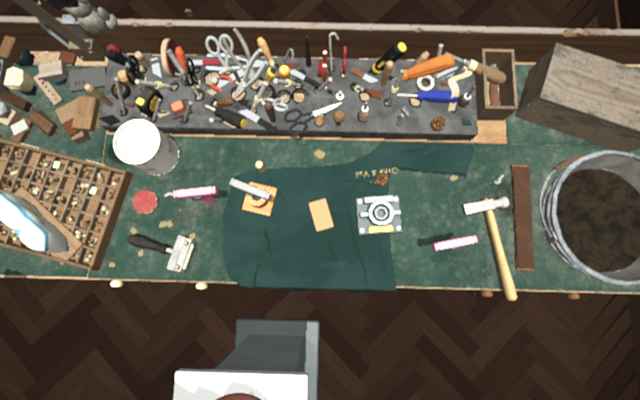

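The top view shows the grey key bar at about (250,188) above its stand, burnisher (259,165), block (320,214), die clamp boss (380,212) and brush (381,179). The keys at (195,192) and (455,243) are pink, so they are look-alikes.

Run:
```python
from h import *
C={}
for n in("top","scene"):
    z=np.load(n+".npz"); K,T=cam(n); C[n]=(z["a"],cloud(K,T,z["d"]),K,T)
    print(n,"cam pos",T[:3,3].round(3))
def box(n,u0,u1,v0,v1,zlo,zhi):
    a,P,K,T=C[n]; Q=P[v0:v1,u0:u1].reshape(-1,3); m=(Q[:,2]>zlo)&(Q[:,2]<zhi)&np.isfinite(Q).all(1)
    Q=Q[m]; 
    if len(Q)<5: print(n,"few",len(Q));return
    r=cv2.minAreaRect(Q[:,:2].astype(np.float32)*1000); print(n,len(Q),"rect mm",np.round(r[0]),np.round(r[1]),round(r[2],1),"med",np.median(Q,0).round(3),"z",np.percentile(Q[:,2],[5,95]).round(3))
print("bar");box("top",220,285,170,215,.11,.18);box("scene",235,280,145,190,.115,.18)
print("ring");box("top",225,285,170,220,.045,.06)
print("foot");box("top",225,285,170,220,.004,.02)
print("boss");box("top",350,410,190,240,.047,.062);box("scene",325,395,225,285,.047,.062)
print("brush");box("top",368,396,168,192,.015,.045)
print("burn");box("top",250,270,155,172,.015,.06)
print("block");box("top",300,340,193,236,.015,.035)
print("clampbase");box("top",345,415,185,245,.008,.03)
for p in((145,204),(240,280),(300,140)): print(p, C["top"][1][p[1],p[0]].round(3))
```

```text
top cam pos [ 0.416 -0.191  0.939]
scene cam pos [-0.023 -0.584  0.644]
bar
top 375 rect mm [574. -23.] [95. 25.] 75.9 med [ 0.572 -0.024  0.139] z [0.119 0.141]
scene 304 rect mm [578. -11.] [129.  26.] 76.6 med [ 0.569 -0.033  0.135] z [0.118 0.139]
ring
top 140 rect mm [572. -26.] [43. 50.] 46.1 med [ 0.562 -0.024  0.05 ] z [0.047 0.053]
foot
top 1170 rect mm [587. -11.] [130. 153.] 1.4 med [ 0.57  -0.035  0.006] z [0.004 0.012]
boss
top 253 rect mm [ 540. -329.] [60. 59.] 7.2 med [ 0.54  -0.329  0.052] z [0.049 0.055]
scene 269 rect mm [ 541. -332.] [61. 59.] 60.4 med [ 0.54  -0.333  0.051] z [0.048 0.052]
brush
top 131 rect mm [ 631. -336.] [30. 29.] 1.2 med [ 0.63  -0.335  0.03 ] z [0.017 0.036]
burn
top 75 rect mm [655. -24.] [18. 19.] 73.6 med [ 0.653 -0.026  0.046] z [0.018 0.05 ]
block
top 559 rect mm [ 535. -182.] [76. 46.] 17.5 med [ 0.534 -0.183  0.026] z [0.023 0.029]
clampbase
top 1299 rect mm [ 542. -315.] [152. 142.] 1.3 med [ 0.521 -0.304  0.013] z [0.009 0.026]
(145, 204) [0.553 0.266 0.016]
(240, 280) [0.369 0.015 0.004]
(300, 140) [ 0.737 -0.122  0.003]
```

>>> jog_arm([
  [[-25.1,-28.6,0],[0,0,10.1],100],
  [[-25.1,-28.6,0],[0,0,10.1],100],
  [[-25.1,-28.6,0],[0,0,10.1],100],
  [[-25.1,-28.6,0],[0,0,10.1],100],
  [[-25.1,-28.6,0],[0,0,10.1],100],
  [[-25.1,-28.6,0],[0,0,10.1],100],
  [[-25.1,-28.6,0],[0,0,10.1],100],
  [[-25.1,-28.6,0],[0,0,10.1],100],
])

```text
time: 1.1
tool_pos: [0.4014, 0.0969, 0.2311]
tool_rot: [0.0, 0.789, 0.614, 0.0]
contact_force: [1.2, 0.1, -0.1]
gripper_width: 1.0
grasp_force: 0.0
```

```bash
cat >> h.py <<'E'
def plan(x,y,z,yaw,s=None):
    """yaw deg = heading of tool y; prints shift/turn in jog units"""
    s=s or state(); q=np.array(s["tool_rot"]); r0=R.from_quat(q[[1,2,3,0]])
    c,n=np.cos(np.radians(yaw)),np.sin(np.radians(yaw))
    r1=R.from_matrix(np.array([[-n,c,0],[c,n,0],[0,0,-1]]))
    d=r0.inv().apply(np.array([x,y,z])-s["tool_pos"])/.025; t=np.degrees((r0.inv()*r1).as_rotvec())/8
    ty=r0.apply([0,1,0]); print("t",round(s["time"],2),"at",np.round(s["tool_pos"],4),"yaw",round(np.degrees(np.arctan2(ty[1],ty[0])),2),"j6",round(s["joint_pos"][5],2),"F",np.round(s["contact_force"],2),"w",round(s["gripper_width"],3))
    print("  shift",d.round(3),"turn",t.round(3))
E
python3 -c "
from h import *
plan(.54,-.33,.13,-14)"
```

```text
t 1.1 at [0.4014 0.0969 0.2311] yaw -14.25 j6 0.3 F [ 1.17  0.06 -0.08] w 1.0
  shift [-15.185   9.575   4.044] turn [ 0.004 -0.002 -0.031]
```

>>> jog_arm([
  [[-15.2,9.6,0],[0,0,0],100],
  [[-15.2,9.6,0],[0,0,0],100],
  [[-15.2,9.6,0],[0,0,0],100],
  [[-15.2,9.6,0],[0,0,0],100],
  [[-15.2,9.6,0],[0,0,0],100],
  [[-15.2,9.6,4.0],[0,0,0],100],
  [[-15.2,9.6,4.0],[0,0,0],100],
  [[-15.2,9.6,4.0],[0,0,0],100],
])

```text
time: 2.1
tool_pos: [0.5413, -0.3296, 0.1284]
tool_rot: [-0.001, 0.789, 0.615, -0.0]
contact_force: [0.8, -0.0, 0.3]
gripper_width: 0.997
grasp_force: 0.0
```

>>> jog_arm([
  [[0,0,0],[0,0,0],100],
  [[0,0,0],[0,0,0],100],
])

```text
time: 2.35
tool_pos: [0.5419, -0.3277, 0.1315]
tool_rot: [-0.0, 0.788, 0.615, 0.0]
contact_force: [0.3, 0.7, 0.3]
gripper_width: 1.001
grasp_force: 0.0
```

Run:
```python
from h import *
plan(.54,-.33,.13,-14)
s=state(); a,d=grab_frame("wrist"); np.savez("w1.npz",a=a,d=d); K,T=cam("wrist",s); np.savez("w1p.npz",K=K,T=T)
u,v=proj(K,T,[.54,-.33,.045]); print(u,v); u,v=int(u),int(v)
c=a[max(v-75,0):v+75,max(u-100,0):u+100,::-1]; cv2.imwrite("pics/w1.png",cv2.resize(c,None,fx=4,fy=4,interpolation=cv2.INTER_CUBIC)); print(max(u-100,0),max(v-75,0))
```

```text
t 2.35 at [ 0.5419 -0.3277  0.1315] yaw -14.05 j6 -0.42 F [0.33 0.67 0.34] w 1.001
  shift [-0.11  -0.051  0.059] turn [-0.002 -0.003 -0.006]
313.8352277904788 210.8146781333299
213 135
```

View pics/w1.png

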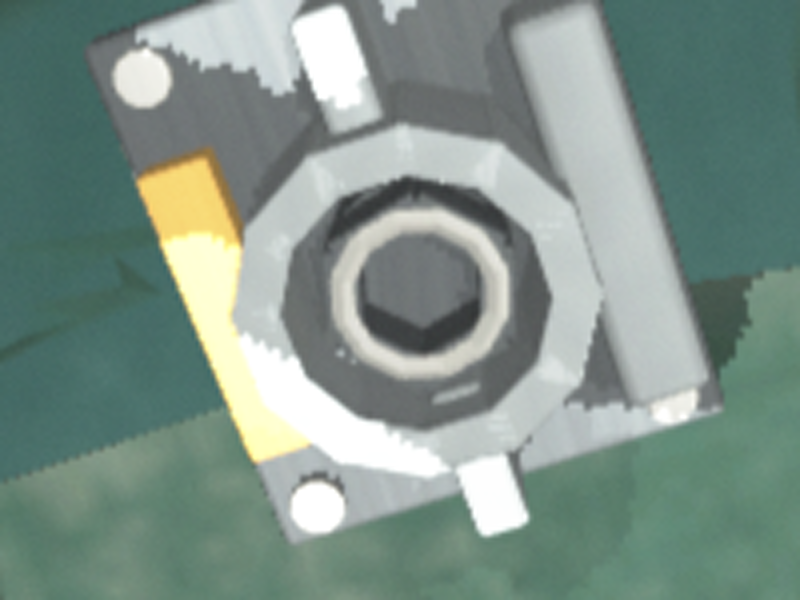

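The picture shows the screw's light rim, centred at about crop (420,293), which is full-frame (318,208). The hex has vertices up and down in the image, so it is nearly aligned with the gripped key. I'll zoom in to get its angle.

Run:
```python
from h import *
a=np.load("w1.npz")["a"]; p=np.load("w1p.npz"); K,T=p["K"],p["T"]
g=cv2.cvtColor(a,cv2.COLOR_RGB2GRAY); hsv=cv2.cvtColor(a,cv2.COLOR_RGB2HSV)
u0,v0=293,183
c=cv2.resize(a[v0:v0+50,u0:u0+50,::-1],None,fx=12,fy=12,interpolation=cv2.INTER_CUBIC)
c=np.clip(c.astype(float)*1.8-30,0,255).astype(np.uint8); cv2.imwrite("pics/w2.png",c)
# rim: bright, connected blob within 26px of (318,208)
m=np.zeros_like(g); cv2.circle(m,(318,208),24,255,-1)
b=((g>150)&(m>0)).astype(np.uint8)
n,l,st,ce=cv2.connectedComponentsWithStats(b); i=1+np.argmax(st[1:,4]); print(st[i])
cs,_=cv2.findContours((l==i).astype(np.uint8),cv2.RETR_EXTERNAL,cv2.CHAIN_APPROX_NONE)
e=cv2.fitEllipse(cs[0]); print("ellipse",e); print("rim centre",onplane(K,T,[e[0]],.045).round(4))
pts=onplane(K,T,cs[0][:,0],.045); print(cv2.minEnclosingCircle((pts[:,:2]*1000).astype(np.float32)))
```

```text
[296 187  45  43 748]
ellipse ((317.8002624511719, 207.8511505126953), (42.41358947753906, 44.363059997558594), 89.81495666503906)
rim centre [[ 0.5431 -0.3286  0.045 ]]
((542.8766479492188, -328.85504150390625), 15.552511215209961)
```

View pics/w2.png

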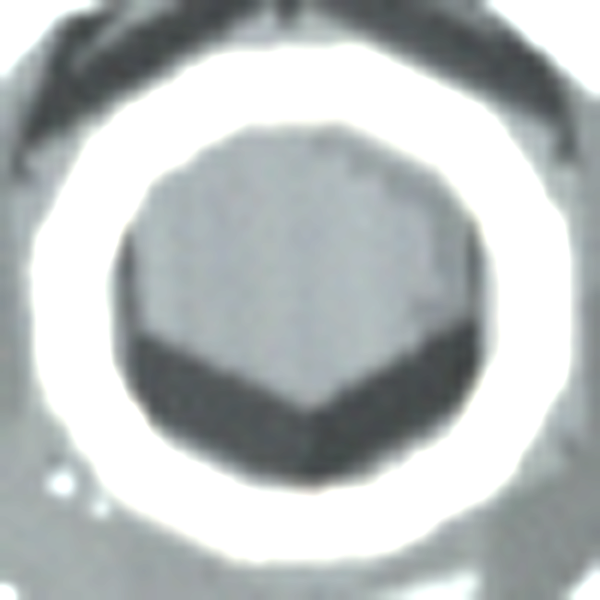

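Run:
```python
from h import *
p=np.load("w1p.npz"); K,T=p["K"],p["T"]
z=np.array([[140,338],[308,410],[462,325]])
P=onplane(K,T,(z+.5)/12-.5+[293,183],.028)[:,:2]; print(P.round(4))
e=np.diff(P,axis=0); print("edge mm",np.linalg.norm(e,axis=1)*1000,"dir",np.degrees(np.arctan2(e[:,1],e[:,0])))
# flat headings mod 60 -> tool-y heading that aligns (flats' normals along +-tool y)
d=np.degrees(np.arctan2(e[:,1],e[:,0])); n=(d+90)%60; print("flat normal mod 60",n,"tool y -14 mod 60 =",(-14)%60)
plan(.573,-.024,.22,-14)
```

```text
[[ 0.5316 -0.334 ]
 [ 0.5404 -0.341 ]
 [ 0.5508 -0.3379]]
edge mm [11.20337119 10.81645606] dir [-38.53691572  16.47922216]
flat normal mod 60 [51.46308428 46.47922216] tool y -14 mod 60 = 46
t 2.4 at [ 0.5423 -0.3275  0.1324] yaw -14.01 j6 -0.42 F [-0.79 -0.33 -0.48] w 1.0
  shift [12.077 -1.743 -3.51 ] turn [ 0.009  0.002 -0.001]
```

>>> jog_arm([
  [[0,0,-4],[0,0,0],100],
  [[12.1,-1.7,-4],[0,0,0],100],
  [[12.1,-1.7,-4],[0,0,0],100],
  [[12.1,-1.7,-4],[0,0,0],100],
  [[12.1,-1.7,-4],[0,0,0],100],
  [[12.1,-1.7,-4],[0,0,0],100],
  [[12.1,-1.7,-4],[0,0,0],100],
  [[12.1,-1.7,-4],[0,0,0],100],
])

```text
time: 3.4
tool_pos: [0.574, -0.0238, 0.2326]
tool_rot: [0.001, 0.788, 0.616, 0.001]
contact_force: [0.1, -0.7, -0.2]
gripper_width: 1.0
grasp_force: 0.0
```

Run:
```python
from h import *
s=state(); a,d=grab_frame("wrist"); K,T=cam("wrist",s); P=cloud(K,T,d)
cv2.imwrite("pics/w3.png",a[...,::-1])
m=(P[...,2]>.134)&(P[...,2]<.147)&(np.hypot(P[...,0]-.573,P[...,1]+.024)<.07)
n,l,st,ce=cv2.connectedComponentsWithStats(m.astype(np.uint8)); i=1+np.argmax(st[1:,4]); Q=P[l==i]
r=cv2.minAreaRect((Q[:,:2]*1000).astype(np.float32)); print(st[i],r,"z",np.percentile(Q[:,2],[5,50,95]))
v,u=np.nonzero(l==i); X=onplane(K,T,np.c_[u,v],.140); r=cv2.minAreaRect((X[:,:2]*1000).astype(np.float32)); print("ray rect",r)
C=np.cov(X[:,:2].T); w,V=np.linalg.eigh(C); print("mean",X.mean(0),"axis deg",np.degrees(np.arctan2(V[1,1],V[0,1])))
plan(r[0][0]/1000,r[0][1]/1000,.115,-14,s)
```

```text
[ 301  130   38  132 3077] ((576.7997436523438, -22.139060974121094), (94.91799926757812, 17.42180633544922), 70.16944122314453) z [0.13535282 0.13783219 0.13906533]
ray rect ((576.9046020507812, -20.961326599121094), (94.01842498779297, 17.14671516418457), 69.9687728881836)
mean [ 0.57780163 -0.01861847  0.14      ] axis deg 70.04239931257288
t 3.4 at [ 0.574  -0.0238  0.2326] yaw -13.96 j6 0.07 F [ 0.14 -0.65 -0.24] w 1.0
  shift [0.139 0.074 4.704] turn [0.016 0.002 0.005]
```

View pics/w3.png

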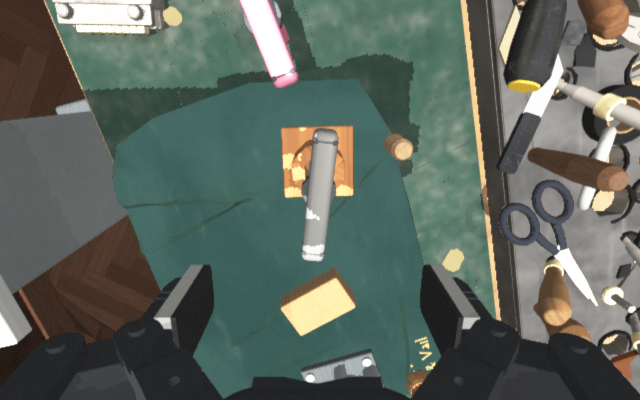

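The view shows the grey bar running from (325,135) to (313,258). Its centre is about (0.577,-0.0215) at heading 70°, and it is 95 x 17 mm at z 0.138, which matches the given sizes. I'll grip at tool yaw -20°.

>>> jog_arm([
  [[0.15,0.08,2],[0,0,0.75],100],
  [[0.15,0.08,3.5],[0,0,0.75],100],
  [[0.15,0.08,4.7],[0,0,0.75],100],
  [[0.15,0.08,4.7],[0,0,0.75],100],
  [[0.15,0.08,4.7],[0,0,0.75],100],
])

```text
time: 4.08
tool_pos: [0.5778, -0.0222, 0.1153]
tool_rot: [0.001, 0.82, 0.573, 0.001]
contact_force: [-0.0, -0.9, -0.0]
gripper_width: 1.001
grasp_force: 0.0
```

```bash
python3 -c "
from h import *
plan(.5768,-.0215,.115,-20)"
```

```text
t 4.08 at [ 0.5778 -0.0222  0.1153] yaw -20.13 j6 0.18 F [-0.02 -0.89 -0.01] w 1.001
  shift [ 0.013 -0.047  0.01 ] turn [ 0.014 -0.002 -0.016]
```

>>> jog_arm([
  [[0,0,0],[0,0,0],60],
  [[0,0,0],[0,0,0],30],
  [[0,0,0],[0,0,0],0],
  [[0,0,0],[0,0,0],0],
  [[0,0,0],[0,0,0],0],
  [[0,0,0],[0,0,0],0],
  [[0,0,0],[0,0,0],0],
  [[0,0,0],[0,0,0],0],
])

```text
time: 5.08
tool_pos: [0.5776, -0.0212, 0.1148]
tool_rot: [0.0, 0.819, 0.573, 0.0]
contact_force: [-0.3, 0.1, 5.5]
gripper_width: 0.254
grasp_force: 58.8
```

>>> jog_arm([
  [[0,0,-0.4],[0,0,0],0],
  [[0,0,-1],[0,0,0],0],
  [[0,0,-2],[0,0,0],0],
  [[0,0,-3.5],[0,0,0],0],
  [[0,0,-5],[0,0,0],0],
  [[0,0,-5],[0,0,0],0],
  [[0,0,-5],[0,0,0],0],
])

```text
time: 5.95
tool_pos: [0.5762, -0.0211, 0.2371]
tool_rot: [-0.001, 0.819, 0.573, -0.001]
contact_force: [-0.0, -0.2, -4.2]
gripper_width: 0.255
grasp_force: 59.0
```

Run:
```python
from h import *
plan(.5430,-.3287,.24,-11)
s=state(); a,d=grab_frame("wrist"); b,e=grab_frame("top"); K,T=cam("wrist",s); np.savez("w4.npz",a=a,d=d,K=K,T=T,b=b,e=e,tp=s["tool_pos"],tr=s["tool_rot"])
cv2.imwrite("pics/w4.png",np.vstack([a[...,::-1]]))
```

```text
t 5.95 at [ 0.5762 -0.0211  0.2371] yaw -20.05 j6 0.18 F [-0.03 -0.19 -4.22] w 0.255
  shift [-12.014   2.971  -0.117] turn [-0.017  0.002 -1.131]
```

View pics/w4.png

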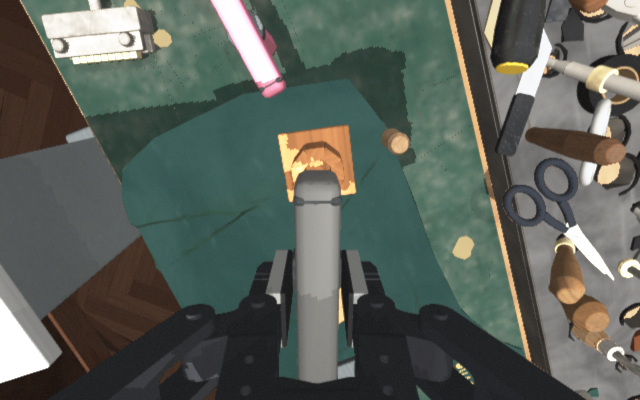

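The bar is held symmetric between the pads and runs vertically in the image, with its far end at (318,172). I'll check its offset along the bar and its tilt from depth.

Run:
```python
from h import *
z=np.load("w4.npz"); he=np.array(camera_params("wrist")["hand_eye"])
P=cloud(z["K"],he,z["d"])  # tool coords
print("axis profile (tool x,y,z mm) along column 318:"); 
for v in range(168,300,12): print(v,(P[v,318]*1000).round(1))
m=(np.abs(P[...,1])<.02)&(P[...,0]>-.04)&(P[...,0]<.07)&(P[...,2]<0.0)&(P[...,2]>-.06)
m[260:]=False; m[:150]=False
Q=P[m]*1000; top=Q[np.abs(Q[:,1])<5]; print(m.sum(),"x max",np.percentile(Q[:,0],[99,99.8]),"y",np.percentile(Q[:,1],[1,99]))
print("slope dz/dx",np.polyfit(top[:,0],top[:,2],1), "dz/dy",np.polyfit(Q[:,1],Q[:,2],1))
e=[(np.median(Q[abs(Q[:,0]-x)<1.5][:,0]),np.percentile(Q[abs(Q[:,0]-x)<1.5][:,1],[2,98])) for x in (20,26,32,38)]; print(e)
# top camera bar
K,T=cam("top"); B=cloud(K,T,z["e"]); 
q=z["tr"]; r=R.from_quat(q[[1,2,3,0]]); W=r.inv().apply(B.reshape(-1,3)-z["tp"])*1000
w=W[(abs(W[:,1])<12)&(abs(W[:,0])<60)&(W[:,2]<12)&(W[:,2]>-40)]; print("top",len(w),np.percentile(w[:,0],[0,1,99,100]))
```

```text
axis profile (tool x,y,z mm) along column 318:
168 [ -5.1   2.  229.2]
180 [ 46.3   1.1 -19.6]
192 [ 43.    1.1 -23.3]
204 [ 38.1   1.1 -21.5]
216 [ 34.4   1.1 -24. ]
228 [ 29.8   1.1 -23.7]
240 [ 25.    1.1 -23.5]
252 [ 19.8   1.1 -22.6]
264 [ 15.1   1.1 -22.9]
276 [ 10.1   1.1 -22.9]
288 [  5.    1.1 -22.9]
4381 x max [46.43253911 46.57770728] y [-14.99454947  16.13295384]
slope dz/dx [  0.20686442 -28.81211979] dz/dy [-1.33095755e-02 -2.03081157e+01]
[(np.float64(20.130155137119964), array([-7.27629156,  8.77265436])), (np.float64(25.972079719794454), array([-7.30756207,  8.80320723])), (np.float64(32.011667048056566), array([-7.3127336 ,  8.74105198])), (np.float64(38.054506643644814), array([-7.12434024,  8.6989748 ]))]
top 286 [-51.18637854 -50.8570815   -1.87538937  -0.76479234]
```

>>> jog_arm([
  [[-2,0.5,0],[0,0,-0.3],0],
  [[-4,1,0],[0,0,-0.6],0],
  [[-6,1.5,0],[0,0,-1.13],0],
  [[-8,2,0],[0,0,-1.13],0],
  [[-10,2.5,0],[0,0,-1.13],0],
  [[-12,2.97,0],[0,0,-1.13],0],
  [[-12,2.97,1.5],[0,0,-1.13],0],
  [[-12,2.97,1.5],[0,0,-1.13],0],
])

```text
time: 7.05
tool_pos: [0.5409, -0.3269, 0.1948]
tool_rot: [-0.006, 0.772, 0.636, -0.001]
contact_force: [-0.0, 1.3, -4.1]
gripper_width: 0.253
grasp_force: 59.1
```

>>> jog_arm([
  [[0,0,0],[0,0,0],0],
  [[0,0,0],[0,0,0],0],
])

```text
time: 7.3
tool_pos: [0.5448, -0.3283, 0.203]
tool_rot: [0.001, 0.771, 0.636, 0.0]
contact_force: [0.6, -0.1, -2.9]
gripper_width: 0.251
grasp_force: 59.3
```

Run:
```python
from h import *
plan(.5430,-.3287,.17,-11)
s=state(); a,d=grab_frame("scene"); K,T=cam("scene"); np.savez("s5.npz",a=a,d=d,tp=s["tool_pos"],tr=s["tool_rot"])
t=np.array(s["tool_pos"])+[0,0,-.106]; u,v=proj(K,T,t); print("expected tip px",u,v, "rim px",proj(K,T,[.543,-.3287,.045])); 
u,v=int(u),int(v); u0,v0=u-50,v-50
cv2.imwrite("pics/s5.png",cv2.resize(a[v0:v0+75,u0:u0+100,::-1],None,fx=8,fy=8,interpolation=cv2.INTER_CUBIC)); print(u0,v0)
```

```text
t 7.3 at [ 0.5448 -0.3283  0.203 ] yaw -10.95 j6 -0.47 F [ 0.57 -0.13 -2.88] w 0.251
  shift [-0.029 -0.069  1.318] turn [0.015 0.008 0.007]
expected tip px 361.64324404930574 227.3972508483324 rim px [359.53175429 245.94239037]
311 177
```

View pics/s5.png

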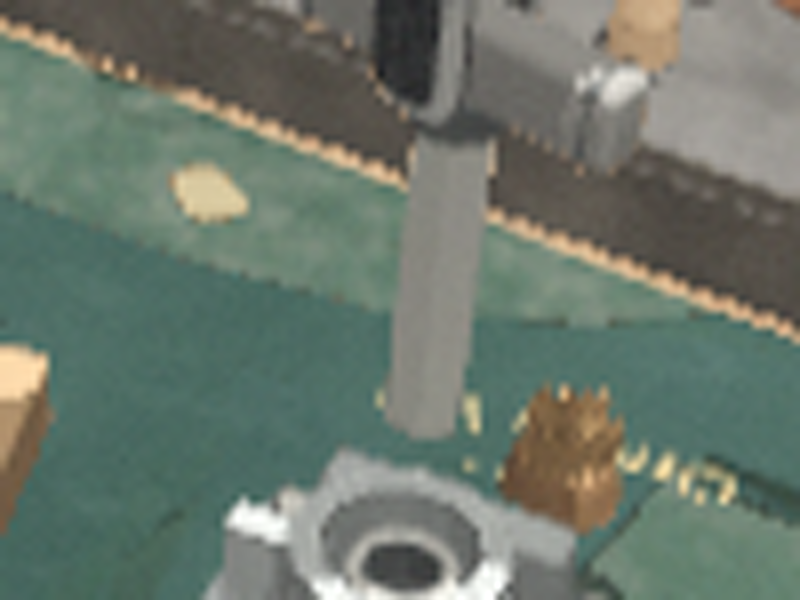

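Run:
```python
from h import *
z=np.load("s5.npz"); K,T=cam("scene"); a=z["a"].astype(int)
tp=z["tp"]
for h in(-.03,-.05,-.07,-.09,-.106): print("pred",h,proj(K,T,tp+[0,0,h]).round(2))
sat=a.max(2)-a.min(2)
for v in range(196,230,3):
    u=np.nonzero((sat[v,355:376]<22)&(a[v,355:376].mean(1)>85))[0]+355; print(v,u.min() if len(u) else None,u.max() if len(u) else None,u.mean().round(2) if len(u) else None)
P=cloud(K,T,z["d"]); # shank points -> axis from depth, nearest face
m=np.zeros(sat.shape,bool); m[196:228,358:373]=True; m&=(np.hypot(P[...,0]-tp[0],P[...,1]-tp[1])<.025)
Q=P[m]
for lo in(.10,.12,.14,.16): q=Q[(Q[:,2]>lo)&(Q[:,2]<lo+.02)]; print(lo,len(q),np.median(q,0).round(4) if len(q) else '')
```

```text
pred -0.03 [364.7  198.43]
pred -0.05 [363.86 206.39]
pred -0.07 [363.05 214.1 ]
pred -0.09 [362.26 221.57]
pred -0.106 [361.64 227.4 ]
196 363 371 367.0
199 355 371 365.45
202 357 371 365.64
205 361 373 366.58
208 361 375 367.71
211 361 370 365.5
214 356 370 364.25
217 360 369 364.5
220 360 369 364.5
223 359 368 363.5
226 359 368 363.5
229 359 367 363.0
0.1 50 [ 0.536  -0.3366  0.1124]
0.12 74 [ 0.5358 -0.3372  0.1303]
0.14 80 [ 0.5359 -0.3372  0.15  ]
0.16 83 [ 0.5368 -0.3369  0.1703]
```

>>> jog_arm([
  [[-0.03,-0.06,1],[0,0,0],0],
  [[-0.03,-0.06,1.6],[0,0,0],0],
  [[-0.03,-0.06,1.9],[0,0,0],0],
  [[-0.03,-0.06,1.9],[0,0,0],0],
  [[-0.03,-0.06,1.9],[0,0,0],0],
  [[-0.03,-0.06,1.9],[0,0,0],0],
])

```text
time: 8.1
tool_pos: [0.5428, -0.3293, 0.1548]
tool_rot: [0.001, 0.772, 0.636, 0.0]
contact_force: [-0.5, -0.3, -3.1]
gripper_width: 0.254
grasp_force: 59.3
```

```bash
python3 -c "
from h import *
plan(.5430,-.3287,.134,-11); print(state()['ft_torque'])"
```

```text
t 8.1 at [ 0.5428 -0.3293  0.1548] yaw -11.01 j6 -0.47 F [-0.54 -0.27 -3.11] w 0.254
  shift [0.026 0.004 0.833] turn [ 0.01   0.005 -0.001]
[-0.01479589  0.00554981 -0.0373339 ]
```

>>> jog_arm([
  [[0,0,0.1],[0,0,0],0],
  [[0,0,0.2],[0,0,0],0],
  [[0,0,0.3],[0,0,0],0],
  [[0,0,0.3],[0,0,0],0],
  [[0,0,0.3],[0,0,0],0],
])

```text
time: 8.72
tool_pos: [0.5422, -0.3289, 0.1461]
tool_rot: [-0.0, 0.772, 0.636, -0.0]
contact_force: [1.0, 0.6, -3.1]
gripper_width: 0.255
grasp_force: 59.3
```

>>> jog_arm([
  [[0,0,0.05],[0,0,0],0],
  [[0,0,0.1],[0,0,0],0],
  [[0,0,0.1],[0,0,0],0],
  [[0,0,0.1],[0,0,0],0],
])

```text
time: 9.22
tool_pos: [0.5423, -0.3289, 0.1438]
tool_rot: [-0.0, 0.772, 0.636, -0.0]
contact_force: [0.1, 1.1, -2.6]
gripper_width: 0.251
grasp_force: 59.3
```

>>> jog_arm([
  [[0,0,0.06],[0,0,0],0],
  [[0,0,0.12],[0,0,0],0],
  [[0,0,0.12],[0,0,0],0],
  [[0,0,0.12],[0,0,0],0],
])

```text
time: 9.72
tool_pos: [0.5423, -0.3289, 0.1408]
tool_rot: [-0.0, 0.772, 0.636, -0.0]
contact_force: [-0.1, -0.3, -2.1]
gripper_width: 0.25
grasp_force: 59.3
```

>>> jog_arm([
  [[0,0,0.05],[0,0,0],0],
  [[0,0,0.1],[0,0,0],0],
  [[0,0,0.1],[0,0,0],0],
  [[0,0,0.1],[0,0,0],0],
])

```text
time: 10.22
tool_pos: [0.5423, -0.3289, 0.1383]
tool_rot: [-0.0, 0.772, 0.636, -0.0]
contact_force: [0.2, -0.4, -2.8]
gripper_width: 0.252
grasp_force: 59.3
```

>>> jog_arm([
  [[0,0,0.04],[0,0,0],0],
  [[0,0,0.08],[0,0,0],0],
  [[0,0,0.08],[0,0,0],0],
  [[0,0,0.08],[0,0,0],0],
])

```text
time: 10.72
tool_pos: [0.5423, -0.329, 0.1363]
tool_rot: [0.0, 0.772, 0.636, -0.0]
contact_force: [0.2, 0.5, -4.0]
gripper_width: 0.255
grasp_force: 59.3
```

>>> jog_arm([
  [[0,0,0.04],[0,0,0],0],
  [[0,0,0.06],[0,0,0],0],
  [[0,0,0.06],[0,0,0],0],
])

```text
time: 11.1
tool_pos: [0.5423, -0.3289, 0.1347]
tool_rot: [-0.0, 0.772, 0.636, -0.0]
contact_force: [0.6, -0.2, -3.2]
gripper_width: 0.252
grasp_force: 59.3
```

>>> jog_arm([
  [[0,0,0.03],[0,0,0],0],
  [[0,0,0.04],[0,0,0],0],
  [[0,0,0.04],[0,0,0],0],
])

```text
time: 11.48
tool_pos: [0.5423, -0.3289, 0.1338]
tool_rot: [-0.0, 0.772, 0.636, -0.0]
contact_force: [-1.1, -0.1, -3.1]
gripper_width: 0.254
grasp_force: 59.3
```

>>> jog_arm([
  [[0,0,0.03],[0,0,0],0],
  [[0,0,0.04],[0,0,0],0],
  [[0,0,0.04],[0,0,0],0],
])

```text
time: 11.85
tool_pos: [0.5424, -0.329, 0.133]
tool_rot: [0.0, 0.772, 0.636, 0.0]
contact_force: [0.9, -0.8, -2.0]
gripper_width: 0.255
grasp_force: 59.5
```

>>> jog_arm([
  [[0,0,0.03],[0,0,0],0],
  [[0,0,0.04],[0,0,0],0],
  [[0,0,0.04],[0,0,0],0],
])

```text
time: 12.22
tool_pos: [0.5426, -0.3292, 0.1324]
tool_rot: [0.001, 0.772, 0.636, 0.0]
contact_force: [0.1, 1.2, -0.0]
gripper_width: 0.255
grasp_force: 60.1
```

>>> jog_arm([
  [[0,0,0.03],[0,0,0],0],
  [[0,0,0.04],[0,0,0],0],
  [[0,0,0.04],[0,0,0],0],
])

```text
time: 12.6
tool_pos: [0.5425, -0.3291, 0.1312]
tool_rot: [0.0, 0.772, 0.636, 0.0]
contact_force: [0.7, 0.3, 2.9]
gripper_width: 0.25
grasp_force: 60.5
```

>>> jog_arm([
  [[0,0,0.03],[0,0,0],0],
  [[0,0,0.04],[0,0,0],0],
  [[0,0,0.04],[0,0,0],0],
  [[0,0,0.04],[0,0,0],0],
])

```text
time: 13.1
tool_pos: [0.5425, -0.329, 0.1301]
tool_rot: [0.0, 0.772, 0.636, 0.0]
contact_force: [0.7, 0.3, 4.3]
gripper_width: 0.254
grasp_force: 60.8
```

```bash
python3 -c "
from h import *
plan(.5430,-.3287,.134,-11); print(state()['ft_torque'])"
```

```text
t 13.1 at [ 0.5425 -0.329   0.1301] yaw -11.01 j6 -0.47 F [0.65 0.25 4.29] w 0.254
  shift [ 0.017  0.018 -0.157] turn [ 0.003  0.001 -0.001]
[-0.00181461 -0.01384893  0.01728945]
```

>>> jog_arm([
  [[0,0,0],[0,0,0.3],0],
  [[0,0,0],[0,0,0.6],0],
  [[0,0,0],[0,0,0.9],0],
  [[0,0,0],[0,0,1.2],0],
  [[0,0,0],[0,0,1.5],0],
  [[0,0,0],[0,0,1.8],0],
  [[0,0,0],[0,0,2.1],0],
  [[0,0,0],[0,0,2.4],0],
])

```text
time: 14.1
tool_pos: [0.5426, -0.3291, 0.1301]
tool_rot: [0.0, 0.867, 0.498, 0.0]
contact_force: [-0.1, -0.0, 3.6]
gripper_width: 0.254
grasp_force: 60.8
```

```bash
cat > q.py <<'E'
from h import *
plan(.5430,-.3287,.134,-11); print(state()['ft_torque'].round(3))
E
python3 q.py
```

```text
t 14.1 at [ 0.5426 -0.3291  0.1301] yaw -30.26 j6 -0.13 F [-0.07 -0.04  3.59] w 0.254
  shift [ 0.022  0.008 -0.157] turn [ 6.000e-03  2.000e-03 -2.408e+00]
[-0.042 -0.096  0.115]
```

>>> jog_arm([
  [[0,0,0],[0,0,0.25],0],
  [[0,0,0],[0,0,0.5],0],
  [[0,0,0],[0,0,0.75],0],
  [[0,0,0],[0,0,1.0],0],
  [[0,0,0],[0,0,1.25],0],
  [[0,0,0],[0,0,1.4],0],
  [[0,0,0],[0,0,1.5],0],
])

```text
time: 14.98
tool_pos: [0.5423, -0.329, 0.1298]
tool_rot: [0.0, 0.914, 0.405, -0.0]
contact_force: [-0.2, -1.0, 3.8]
gripper_width: 0.253
grasp_force: 60.9
```

```bash
python3 q.py
```

```text
t 14.97 at [ 0.5423 -0.329   0.1298] yaw -42.27 j6 0.08 F [-0.19 -1.01  3.76] w 0.253
  shift [ 0.027  0.014 -0.167] turn [ 0.     0.    -3.909]
[-0.13  -0.127  0.11 ]
```

Still free at 31°. From here I'll take small steps and check the torque after each.

>>> jog_arm([
  [[0,0,0],[0,0,0.1],0],
  [[0,0,0],[0,0,0.2],0],
  [[0,0,0],[0,0,0.3],0],
  [[0,0,0],[0,0,0.4],0],
  [[0,0,0],[0,0,0.4],0],
])

```text
time: 15.6
tool_pos: [0.5423, -0.3289, 0.1298]
tool_rot: [0.0, 0.925, 0.379, 0.0]
contact_force: [-0.0, -1.4, 4.7]
gripper_width: 0.249
grasp_force: 60.9
```

```bash
python3 q.py
```

```text
t 15.6 at [ 0.5423 -0.3289  0.1298] yaw -45.42 j6 0.13 F [-0.04 -1.44  4.74] w 0.249
  shift [ 0.027  0.013 -0.168] turn [ 0.    -0.    -4.302]
[-0.133 -0.114  0.082]
```

>>> jog_arm([
  [[0,0,0],[0,0,0.1],0],
  [[0,0,0],[0,0,0.2],0],
  [[0,0,0],[0,0,0.3],0],
  [[0,0,0],[0,0,0.3],0],
])

```text
time: 16.1
tool_pos: [0.5423, -0.3289, 0.1298]
tool_rot: [0.0, 0.933, 0.36, -0.0]
contact_force: [-0.4, 0.7, 4.3]
gripper_width: 0.251
grasp_force: 60.9
```

```bash
python3 q.py
```

```text
t 16.1 at [ 0.5423 -0.3289  0.1298] yaw -47.82 j6 0.17 F [-0.37  0.69  4.27] w 0.251
  shift [ 0.027  0.011 -0.166] turn [ 0.     0.    -4.602]
[-0.158 -0.136  0.077]
```

>>> jog_arm([
  [[0,0,0],[0,0,0.1],0],
  [[0,0,0],[0,0,0.2],0],
  [[0,0,0],[0,0,0.3],0],
  [[0,0,0],[0,0,0.3],0],
])

```text
time: 16.6
tool_pos: [0.5423, -0.3289, 0.1298]
tool_rot: [0.0, 0.94, 0.34, -0.0]
contact_force: [0.8, -0.0, 3.6]
gripper_width: 0.255
grasp_force: 60.9
```

```bash
python3 q.py
```

```text
t 16.6 at [ 0.5423 -0.3289  0.1298] yaw -50.22 j6 0.21 F [ 0.82 -0.03  3.58] w 0.255
  shift [ 0.028  0.011 -0.167] turn [-0.     0.    -4.903]
[-0.106 -0.084  0.113]
```

>>> jog_arm([
  [[0,0,0],[0,0,0.1],0],
  [[0,0,0],[0,0,0.2],0],
  [[0,0,0],[0,0,0.3],0],
  [[0,0,0],[0,0,0.3],0],
])

```text
time: 17.1
tool_pos: [0.5423, -0.3289, 0.1298]
tool_rot: [-0.0, 0.947, 0.32, -0.0]
contact_force: [0.4, 0.1, 3.5]
gripper_width: 0.257
grasp_force: 60.9
```

```bash
python3 q.py
```

```text
t 17.1 at [ 0.5423 -0.3289  0.1298] yaw -52.62 j6 0.26 F [0.39 0.13 3.49] w 0.257
  shift [ 0.029  0.01  -0.168] turn [-0.    -0.    -5.203]
[-0.051 -0.072  0.179]
```

>>> jog_arm([
  [[0,0,0],[0,0,0.08],0],
  [[0,0,0],[0,0,0.15],0],
  [[0,0,0],[0,0,0.15],0],
])

```text
time: 17.48
tool_pos: [0.5423, -0.3289, 0.1298]
tool_rot: [0.0, 0.951, 0.311, 0.0]
contact_force: [-1.0, -0.0, 3.8]
gripper_width: 0.254
grasp_force: 60.9
```

```bash
python3 q.py
```

```text
t 17.48 at [ 0.5423 -0.3289  0.1298] yaw -53.82 j6 0.28 F [-0.96 -0.05  3.77] w 0.254
  shift [ 0.028  0.008 -0.167] turn [ 0.    -0.    -5.352]
[-0.091 -0.088  0.179]
```

>>> jog_arm([
  [[0,0,0],[0,0,0.08],0],
  [[0,0,0],[0,0,0.15],0],
  [[0,0,0],[0,0,0.15],0],
])

```text
time: 17.85
tool_pos: [0.5423, -0.329, 0.1298]
tool_rot: [0.0, 0.954, 0.301, -0.0]
contact_force: [0.3, -0.5, 4.2]
gripper_width: 0.252
grasp_force: 60.9
```

```bash
python3 q.py
```

```text
t 17.85 at [ 0.5423 -0.329   0.1298] yaw -55.02 j6 0.3 F [ 0.26 -0.54  4.22] w 0.252
  shift [ 0.03   0.007 -0.167] turn [ 0.     0.    -5.503]
[-0.128 -0.111  0.086]
```

>>> jog_arm([
  [[0,0,0],[0,0,0.08],0],
  [[0,0,0],[0,0,0.15],0],
  [[0,0,0],[0,0,0.15],0],
])

```text
time: 18.23
tool_pos: [0.5423, -0.3289, 0.1298]
tool_rot: [0.0, 0.957, 0.291, -0.0]
contact_force: [0.2, 0.0, 4.4]
gripper_width: 0.252
grasp_force: 60.9
```

```bash
python3 q.py
```

```text
t 18.23 at [ 0.5423 -0.3289  0.1298] yaw -56.22 j6 0.32 F [0.18 0.01 4.4 ] w 0.252
  shift [ 0.028  0.008 -0.167] turn [ 0.     0.    -5.652]
[-0.115 -0.054  0.094]
```

>>> jog_arm([
  [[0,0,0],[0,0,0.08],0],
  [[0,0,0],[0,0,0.15],0],
  [[0,0,0],[0,0,0.15],0],
])

```text
time: 18.6
tool_pos: [0.5423, -0.3289, 0.1298]
tool_rot: [-0.0, 0.96, 0.281, -0.0]
contact_force: [-0.2, 0.0, 3.6]
gripper_width: 0.248
grasp_force: 60.9
```

```bash
python3 q.py
```

```text
t 18.6 at [ 0.5423 -0.3289  0.1298] yaw -57.42 j6 0.34 F [-0.22  0.05  3.65] w 0.248
  shift [ 0.029  0.007 -0.168] turn [-0.     0.    -5.802]
[-0.07  -0.047  0.179]
```

>>> jog_arm([
  [[0,0,0],[0,0,0.08],0],
  [[0,0,0],[0,0,0.15],0],
  [[0,0,0],[0,0,0.15],0],
])

```text
time: 18.98
tool_pos: [0.5423, -0.3289, 0.1298]
tool_rot: [-0.0, 0.963, 0.27, -0.0]
contact_force: [0.5, -0.7, 4.4]
gripper_width: 0.25
grasp_force: 60.9
```

```bash
python3 q.py
```

```text
t 18.98 at [ 0.5423 -0.3289  0.1298] yaw -58.62 j6 0.36 F [ 0.47 -0.69  4.37] w 0.25
  shift [ 0.029  0.006 -0.168] turn [-0.    -0.    -5.952]
[-0.125 -0.1    0.131]
```

>>> jog_arm([
  [[0,0,0],[0,0,0.08],0],
  [[0,0,0],[0,0,0.15],0],
  [[0,0,0],[0,0,0.15],0],
])

```text
time: 19.35
tool_pos: [0.5423, -0.3289, 0.1298]
tool_rot: [-0.0, 0.966, 0.26, 0.0]
contact_force: [0.2, 0.9, 4.0]
gripper_width: 0.254
grasp_force: 60.9
```

```bash
python3 q.py
```

```text
t 19.35 at [ 0.5423 -0.3289  0.1298] yaw -59.82 j6 0.38 F [0.25 0.92 3.99] w 0.254
  shift [ 0.029  0.006 -0.168] turn [-0.    -0.    -6.102]
[-0.099 -0.081  0.175]
```

>>> jog_arm([
  [[0,0,0],[0,0,0.08],0],
  [[0,0,0],[0,0,0.12],0],
  [[0,0,0],[0,0,0.12],0],
])

```text
time: 19.73
tool_pos: [0.5423, -0.3289, 0.1298]
tool_rot: [-0.0, 0.968, 0.252, -0.0]
contact_force: [0.5, 0.5, 3.3]
gripper_width: 0.251
grasp_force: 60.9
```

```bash
python3 q.py
```

```text
t 19.73 at [ 0.5423 -0.3289  0.1298] yaw -60.77 j6 0.4 F [0.49 0.47 3.27] w 0.251
  shift [ 0.029  0.006 -0.168] turn [-0.    -0.    -6.222]
[-0.046 -0.068  0.086]
```

>>> jog_arm([
  [[0,0,0],[0,0,0.08],0],
  [[0,0,0],[0,0,0.15],0],
  [[0,0,0],[0,0,0.15],0],
])

```text
time: 20.1
tool_pos: [0.5423, -0.329, 0.1298]
tool_rot: [0.0, 0.97, 0.242, -0.0]
contact_force: [-0.4, 0.6, 3.4]
gripper_width: 0.252
grasp_force: 60.9
```

```bash
python3 q.py
```

```text
t 20.1 at [ 0.5423 -0.329   0.1298] yaw -61.98 j6 0.42 F [-0.45  0.59  3.37] w 0.252
  shift [ 0.03   0.004 -0.167] turn [ 0.     0.    -6.372]
[-0.071 -0.108  0.125]
```

>>> jog_arm([
  [[0,0,0],[0,0,0.08],0],
  [[0,0,0],[0,0,0.15],0],
  [[0,0,0],[0,0,0.15],0],
])

```text
time: 20.48
tool_pos: [0.5423, -0.3289, 0.1298]
tool_rot: [-0.0, 0.973, 0.232, -0.0]
contact_force: [0.9, -0.8, 3.8]
gripper_width: 0.252
grasp_force: 60.9
```

```bash
python3 q.py
```

```text
t 20.48 at [ 0.5423 -0.3289  0.1298] yaw -63.18 j6 0.44 F [ 0.9  -0.8   3.81] w 0.252
  shift [ 0.03   0.004 -0.168] turn [-0.     0.    -6.522]
[-0.107 -0.092  0.095]
```

>>> jog_arm([
  [[0,0,0],[0,0,0.08],0],
  [[0,0,0],[0,0,0.15],0],
  [[0,0,0],[0,0,0.15],0],
])

```text
time: 20.85
tool_pos: [0.5423, -0.3289, 0.1298]
tool_rot: [0.0, 0.975, 0.222, 0.0]
contact_force: [0.5, -0.4, 3.6]
gripper_width: 0.253
grasp_force: 60.9
```

```bash
python3 q.py
```

```text
t 20.85 at [ 0.5423 -0.3289  0.1298] yaw -64.37 j6 0.46 F [ 0.5  -0.35  3.63] w 0.253
  shift [ 0.028  0.003 -0.167] turn [ 0.    -0.    -6.672]
[-0.069 -0.077  0.161]
```

>>> jog_arm([
  [[0,0,0],[0,0,0.08],0],
  [[0,0,0],[0,0,0.15],0],
  [[0,0,0],[0,0,0.15],0],
])

```text
time: 21.22
tool_pos: [0.5423, -0.3289, 0.1298]
tool_rot: [-0.0, 0.977, 0.212, -0.0]
contact_force: [0.1, 1.0, 2.8]
gripper_width: 0.254
grasp_force: 60.9
```

```bash
python3 q.py
```

```text
t 21.23 at [ 0.5423 -0.3289  0.1298] yaw -65.57 j6 0.48 F [0.13 0.96 2.79] w 0.254
  shift [ 0.029  0.004 -0.168] turn [-0.     0.    -6.821]
[-0.087 -0.068  0.192]
```

>>> jog_arm([
  [[0,0,0],[0,0,0.06],0],
  [[0,0,0],[0,0,0.12],0],
  [[0,0,0],[0,0,0.12],0],
])

```text
time: 21.6
tool_pos: [0.5423, -0.3289, 0.1298]
tool_rot: [0.0, 0.979, 0.203, -0.0]
contact_force: [1.1, 0.2, 4.6]
gripper_width: 0.252
grasp_force: 60.9
```

```bash
python3 q.py
```

```text
t 21.6 at [ 0.5423 -0.3289  0.1298] yaw -66.53 j6 0.5 F [1.07 0.24 4.59] w 0.252
  shift [ 0.03   0.003 -0.167] turn [-0.     0.    -6.942]
[-0.063 -0.069  0.21 ]
```

>>> jog_arm([
  [[0,0,0],[0,0,0.06],0],
  [[0,0,0],[0,0,0.12],0],
  [[0,0,0],[0,0,0.12],0],
])

```text
time: 21.98
tool_pos: [0.5423, -0.329, 0.1298]
tool_rot: [-0.0, 0.981, 0.195, -0.0]
contact_force: [0.1, -0.8, 2.7]
gripper_width: 0.253
grasp_force: 60.9
```

```bash
python3 q.py
```

```text
t 21.98 at [ 0.5423 -0.329   0.1298] yaw -67.49 j6 0.52 F [ 0.07 -0.8   2.67] w 0.253
  shift [ 0.031  0.002 -0.168] turn [-0.     0.    -7.061]
[-0.089 -0.163  0.293]
```

Torque is rising, so the stop has been reached. One more half-degree should confirm it.

>>> jog_arm([
  [[0,0,0],[0,0,0.06],0],
  [[0,0,0],[0,0,0.06],0],
])

```text
time: 22.22
tool_pos: [0.5423, -0.329, 0.1298]
tool_rot: [0.0, 0.982, 0.191, 0.0]
contact_force: [-0.2, -0.9, 3.6]
gripper_width: 0.252
grasp_force: 60.9
```

```bash
python3 q.py
```

```text
t 22.23 at [ 0.5423 -0.329   0.1298] yaw -67.98 j6 0.52 F [-0.23 -0.88  3.55] w 0.252
  shift [ 0.03   0.001 -0.167] turn [ 0.     0.    -7.122]
[-0.13  -0.104  0.29 ]
```

>>> jog_arm([
  [[0,0,0],[0,0,0.06],0],
  [[0,0,0],[0,0,0.1],0],
  [[0,0,0],[0,0,0.1],0],
])

```text
time: 22.6
tool_pos: [0.5423, -0.3289, 0.1298]
tool_rot: [-0.0, 0.983, 0.184, -0.0]
contact_force: [0.3, -0.5, 4.0]
gripper_width: 0.255
grasp_force: 60.9
```

```bash
python3 q.py; sleep 0; python3 q.py
```

```text
t 22.6 at [ 0.5423 -0.3289  0.1298] yaw -68.77 j6 0.54 F [ 0.33 -0.52  4.02] w 0.255
  shift [ 0.03   0.002 -0.169] turn [-1.000e-03  0.000e+00 -7.221e+00]
[-0.046 -0.062  0.425]
t 22.6 at [ 0.5423 -0.3289  0.1298] yaw -68.77 j6 0.54 F [ 0.33 -0.52  4.02] w 0.255
  shift [ 0.03   0.002 -0.169] turn [-1.000e-03  0.000e+00 -7.221e+00]
[-0.046 -0.062  0.425]
```

>>> jog_arm([
  [[0,0,-0.03],[0,0,-0.05],0],
  [[0,0,-0.06],[0,0,-0.1],0],
  [[0,0,-0.07],[0,0,-0.1],0],
  [[0,0,-0.07],[0,0,-0.1],0],
  [[0,0,-0.07],[0,0,-0.1],0],
])

```text
time: 23.22
tool_pos: [0.5422, -0.3288, 0.1313]
tool_rot: [-0.0, 0.982, 0.191, -0.0]
contact_force: [-0.1, -0.0, 2.2]
gripper_width: 0.255
grasp_force: 60.5
```

```bash
python3 q.py
```

```text
t 23.23 at [ 0.5422 -0.3288  0.1313] yaw -67.97 j6 0.52 F [-0.09 -0.01  2.19] w 0.255
  shift [ 0.032  0.007 -0.107] turn [-3.000e-03 -0.000e+00 -7.122e+00]
[-0.1   -0.127  0.282]
```

>>> jog_arm([
  [[0,0,0],[0,0,0],35],
  [[0,0,0],[0,0,0],45],
  [[0,0,0],[0,0,0],60],
  [[0,0,0],[0,0,0],80],
  [[0,0,0],[0,0,0],100],
  [[0,0,0],[0,0,0],100],
  [[0,0,0],[0,0,0],100],
  [[0,0,0],[0,0,0],100],
])

```text
time: 24.22
tool_pos: [0.5423, -0.329, 0.1316]
tool_rot: [0.0, 0.982, 0.191, 0.0]
contact_force: [-0.2, 0.9, 0.2]
gripper_width: 1.002
grasp_force: 0.0
```

>>> jog_arm([
  [[0,0,-0.5],[0,0,0],100],
  [[0,0,-1.5],[0,0,0],100],
  [[0,0,-3],[0,0,0],100],
  [[0,0,-4.5],[0,0,0],100],
  [[0,0,-4.5],[0,0,0],100],
  [[0,0,-4.5],[0,0,0],100],
])

```text
time: 24.98
tool_pos: [0.5422, -0.3288, 0.244]
tool_rot: [-0.0, 0.982, 0.191, -0.0]
contact_force: [0.2, 0.5, -1.9]
gripper_width: 1.0
grasp_force: 0.0
```

Run:
```python
from h import *
plan(.543,-.3287,.24,-68)
s=state(); a,d=grab_frame("scene"); w,wd=grab_frame("wrist"); K,T=cam("wrist",s); P=cloud(K,T,wd)
m=(P[...,2]>.135)&(P[...,2]<.17)&(np.hypot(P[...,0]-.543,P[...,1]+.329)<.07); Q=P[m]
print(len(Q),cv2.minAreaRect((Q[:,:2]*1000).astype(np.float32)),"z",np.percentile(Q[:,2],[5,50,95]))
A=np.c_[Q[:,:2]-Q[:,:2].mean(0),np.ones(len(Q))]; print("plane",np.linalg.lstsq(A,Q[:,2],rcond=None)[0].round(4))
cv2.imwrite("pics/end.png",np.hstack([cv2.resize(a[120:320,240:440,::-1],(400,400)),cv2.resize(w[:,120:520,::-1],(400,400))]))
```

```text
t 24.98 at [ 0.5422 -0.3288  0.244 ] yaw -67.97 j6 0.52 F [ 0.15  0.55 -1.89] w 1.0
  shift [0.032 0.008 0.159] turn [-0.     0.     0.004]
3435 ((541.9489135742188, -329.3315124511719), (95.26959991455078, 24.950199127197266), 31.442291259765625) z [0.15100842 0.15684655 0.15813006]
plane [-0.0642  0.0918  0.1559]
```

View pics/end.png

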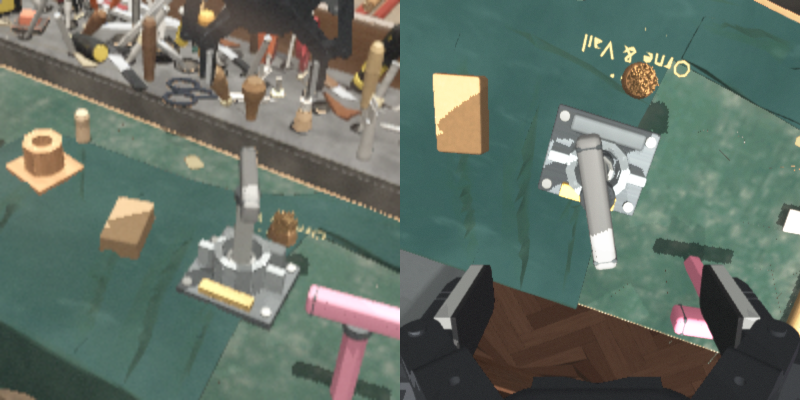

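The key stands in the screw with its bar top at 0.157, which is the fully home height. The brush, block and burnisher are in place. The bar looks turned back a few degrees, so I'll check its lean and angle against the play in the socket.

Run:
```python
from h import *
s=state(); w,wd=grab_frame("wrist"); K,T=cam("wrist",s); P=cloud(K,T,wd)
m=(P[...,2]>.152)&(P[...,2]<.17)&(np.hypot(P[...,0]-.543,P[...,1]+.329)<.07); Q=P[m]
print(len(Q),cv2.minAreaRect((Q[:,:2]*1000).astype(np.float32)))
c=Q[:,:2].mean(0); _,_,V=np.linalg.svd(Q[:,:2]-c,full_matrices=False); ax=V[0]; print("axis",np.degrees(np.arctan2(ax[1],ax[0])))
u=(Q[:,:2]-c)@ax; v=(Q[:,:2]-c)@V[1]; k=abs(v)<6
print("lean along deg",np.degrees(np.arctan(np.polyfit(u[k],Q[k,2],1)[0])),"across",np.degrees(np.arctan(np.polyfit(v[k],Q[k,2],1)[0])))
for t in(-40,-20,0,20,40): print(t,np.median(Q[k&(abs(u*1000-t)<4)],0).round(4))
a,d=grab_frame("top"); K,T=cam("top"); P=cloud(K,T,d); Q=P[(P[...,2]>.152)&(P[...,2]<.165)&(np.hypot(P[...,0]-.543,P[...,1]+.329)<.06)]; print(len(Q), cv2.minAreaRect((Q[:,:2]*1000).astype(np.float32)) if len(Q)>5 else '')
```

```text
3234 ((541.1552734375, -328.4867858886719), (95.3228759765625, 16.997074127197266), 29.86283302307129)
axis -150.1321549368053
lean along deg 0.11987741714433443 across 0.6449805899328056
-40 [ 0.5789 -0.307   0.1556]
-20 [ 0.5615 -0.3169  0.1558]
0 [ 0.5441 -0.327   0.1557]
20 [ 0.527  -0.3369  0.1558]
40 [ 0.5094 -0.3466  0.1558]
163 ((539.1478881835938, -328.9521179199219), (94.7892074584961, 16.893699645996094), 29.366561889648438)
```

The key is upright, leaning less than 1°, and fully home. Any turn-back on release is at most 8°, inside the roughly 14° of play, so the screw stays at its stop. I'm handing in.

```bash
python3 -c "
from plant import *
print(job_done())"
```

```text
the job is handed in; nothing more can be done
None
```

The job is handed in, with no verdict shown: the key was pushed fully home at about 7 N before turning, the screw was tightened to its stop (torque rose from about 0.12 to 0.42 N m), and the key was left upright and released, with the brush, burnisher and block still in place in the final picture.

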